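# Test a round lamp on the push-to-test lamp tester

## Robot

A 7-joint arm with a two-finger parallel gripper is mounted at the origin on the work surface. World frame = base frame: x ahead of the robot, y to its left, z up, the work surface at z = 0. Lengths are in mm, angles in rad, forces in N, time in s.
With the tool pointing down it reaches from about 400 to 925 mm from the base axis. Payload 4.1 kg.
Tool frame: the origin (TCP) lies midway between the tips of the shut fingers; the grasp point (between the pads) lies 19 mm behind it; z points along the fingers, y is the line along which they close (so a half turn about z gives the same grasp; the last joint's range is limited). The gripper opens to 85 mm and grips with 20 to 120 N. Pads are 22 mm wide; open, the fingers measure 114 mm over their backs; the gripper's body (76 mm by 85 mm) begins 54 mm behind the grasp point. The pads swing forward as they close: fully open they stand 13 mm farther back than shut.
Start: joints at [1.185, 0.398, 0.045, 1.537, -0.019, 1.207, -0.051], TCP at [183.912, -623.477, 206.247] pointing down, gripper open.
Joint ranges: [-2.82, 2.82], [-0.49, 2.23], [-1.37, 1.46], [0, 2.46], [-1.36, 4.5], [0.23, 2], [-2.94, 2.94]. Speed limits (rad/s): [2.57, 2.57, 3.14, 3.14, 3.14, 3.14, 3.14].

## Interface

Orientations are given as a unit quaternion [x, y, z, w].
In Python, from station import get_state, eyes, job_done, spotter gives the robot as it stands.
- The arm moves only by the tool servo_tool, never from a script. Its argument "deltas" is a list of rows, each an object with "twist": the turn, a rotation vector about the tool's x, y, z in degrees, a list of three; "linear": the shift along the tool's x, y, z in cm, a list of three; "jaw": the opening, from -1 (shut) to 1 (fully open). In form: [{"twist": [wx, wy, wz], "linear": [dx, dy, dz], "jaw": jaw}, ...]. A call has exactly 10 rows; each row shifts and turns the commanded pose from where the row before left it, along the tool's axes as they then stand; what a row does not reach is not made up. A row lasts 1/10 s, in which the tool goes at most 50 mm and 8.59 degrees, less where a joint would pass 70% of its speed; a pose out of reach is approached as far as the arm can. A call is refused whole if a number of a shift passes 5 or a number of a turn 8.59, either way. A call with a gripper value outside its range is refused whole. The fingers move at their own pace and stop on an object; the grip force is fixed at half the most. Time passes only in rows, so rows that do not move let the fingers close, or fill a call up. It gives the time, the measured TCP pose, the force, the opening and the grip force at its end, in the units of the state.
- get_state(): the state, without advancing time (a new reading comes with each control period).
- eyes.capture(name): name is "side" or "top" or "wrist"; returns the picture (384x512x3 uint8, blue, green, red); there is no depth.
- eyes.camera_info(name): a dict with "vertical_fov" (degrees; the focal length in pixels is half the picture's height over the tangent of half this angle, whatever the lens; pixels are square), "cx", "cy" (the principal point, pixels), "R" (3x3) and "t" (3): a world point X has camera coordinates R X + t; the wrist camera has in their place "mount" (4x4, takes a point from camera to tool coordinates, whose origin is the TCP and whose axes are the flange's). Camera axes: x right, y down, z forward; pixel columns grow to the right and rows downward; lengths in mm; the calibration is good to about 2 mm. The wrist camera is an equidistant fisheye: a pixel r from the principal point sees the ray r / f radians off the axis. A picture is of the moment at which its call begins: read the wrist's pose just before it. camera_info takes no time and is no camera call.
- job_done(): hands the job in; it is judged then, once.
Trained networks look in the newest picture that a camera, given by its name, has taken for a name from the list of things; names that differ only in an ending like _2 or _b are one class to them, and where a whole thing is asked for, a point or a joint stands for the part that bears it (a point fixed in the world has none). Each returns a list of dicts, best first, with "conf" (0 to 1); they miss things now and then, are a little off and sometimes report something else, mostly with a low value. They report only what shows in the picture. A call takes as long as a camera call. They do not tell look-alikes from the thing itself.
- spotter.search_frame(name, camera): "at" ([column, row] in pixels, amid what is visible of it).
- spotter.masks_of(name, camera): "mask" (384x512 bool, what is visible of it) and "at" ([column, row] in pixels, amid what is visible of it).
- spotter.place_of(name, camera): "at" ([column, row] in pixels: a listed point, or the origin of a listed thing).
The state is a dict: "time_s": time; "joint_pos": joint angles; "qd": joint speeds; "joint_efforts": joint torques, N m; "tcp_pos": TCP position; "orientation": TCP orientation; "ft_force": force on the tool from outside, world axes, zero at the start; "wrist_torque": the same for the moment, N m; "finger_gap": finger opening in mm; "grip_force": force on a finger pad.
Only numpy, scipy, OpenCV 4.12 (cv2) and the standard library are available. Lean on these libraries where they do the work, as an engineer would, in place of code of your own. Each camera call takes 0.05 s, during which the arm holds its last target. There are 200 camera calls.

## Task

Test the round (globe-headed) lamp before it is issued: take it out of the plywood rack and set it upright, cap down, in the larger sprung ring of the lamp tester, then press it down against the spring until the ring is at or close to its stop, firmly but without forcing it. Finish while still holding the lamp pressed down there, with the gripper on it; do not let go. Leave the other lamps in the rack and the loose carton where they are.

Things in the scene. Friction and masses are not known exactly. Their poses are not given: they have to be found in the camera images.
- round_lamp: Lamp to test, loose, 108 mm tall, 50-105 g, round about its z axis (up). Origin: centre of the cap's underside. Metal cap 26 mm diameter, 26 mm tall; plastic neck: 45-degree shoulder from 28 mm diameter (26 mm up) to 36 mm (30 mm up), then widening to 47 mm (58 mm up); ball head 60 mm diameter centred 78 mm up. Starts cap down in a rack hole, origin 16 mm above the table.
- lamp_middle (a point): Centre of the round lamp's 60 mm ball head, 78 mm above the lamp's origin; the fingers can close on the hard plastic head here from any side (40 N grip is all right).
- candle_lamp: Bystander lamp in the rack, same cap, slim pointed candle head 37 mm in diameter, 109 mm tall. Origin: centre of the cap's underside. Leave it.
- stick_lamp: Bystander lamp in the rack, same cap, straight tubular head 37 mm in diameter, 115 mm tall. Origin: centre of the cap's underside. Leave it.
- rack: Fixed plywood block, 100 (x) by 310 (y) by 38 mm high, with three holes 28.5 mm in diameter and 22 mm deep at its own y = -100, 0 and 100 mm; one lamp stands in each. Origin: centre of its underside. To clear it, a lamp must rise more than 22 mm.
- tester: Fixed lamp tester: grey steel case 130 (x) by 210 (y) mm, top panel 70 mm above the table; origin at the centre of its underside, rocker-switch edge towards -x. On top, at its own x = 12 mm: large sprung ring at y = 48 mm, small sprung ring (not used) at y = -12 mm, white two-pin socket at y = -72 mm. Low mains lead and socket strip behind it.
- ring_mouth (a point): Centre of the upper rim of the large sprung ring (bell-mouthed, steel); moves with the ring. At rest the rim is 90 mm above the table. 44 mm inside at the rim, narrowing over 8 mm to a 30 mm bore, open to 65 mm below the resting rim, so the cap goes in freely. The lamp's shoulder rests in the mouth with the lamp's origin about 34 mm below the rim.
- test_ring (a joint): How far the large ring is pressed down, m: 0 at rest, 0.016 fully down at its hard stop. The spring pushes back with about 4 N at first and 14 N at the stop; the ring springs up again when let go. The lamp's own weight does not move it.
- carton: Bystander: loose cardboard lamp carton 62 x 62 x 112 mm, standing. Origin: centre of its underside. Leave it.
Not all that is in view belongs to the job. What is shaped like the round_lamp but orange or yellow is not meant.

How it is judged:
By the outcome, as a careful person would: the job done as asked, in the order asked, and still so for the second after the job is handed in, while the arm keeps its last pose, push and grip.
It also fails if it takes over 35 s, if anything falls off the work surface, if the arm or the gripper's body presses on something with over 40 N, if the wrist force passes 120 N, or if a joint passes its speed limit or range.

## Working session

There is one attempt and no reset: what is moved stays moved. The work goes in short steps, Python scripts to look and compute and a tool call to move; the robot and the scene stay as the last step left them, time stands still between calls to the robot, and variables do not carry over. Pictures are saved under pics/ and viewed, at most 11 in all, crops included, and the job is handed in when it is done.

Besides the shell and the picture viewer there is one more tool, called after ">>>" as a command line: name --argument value ..., lists and objects as JSON in quotes. servo_tool: Moves the arm, as the interface text tells. Its arguments: {"type":"object","properties":{"deltas":{"type":"array","items":{"type":"object","properties":{"twist":{"type":"array","items":{"type":"number"}},"linear":{"type":"array","items":{"type":"number"}},"jaw":{"type":"number"}}}}},"required":["deltas"]}

```bash
mkdir -p pics
cat > h.py <<'E'
import numpy as np, cv2
from station import get_state, eyes, job_done, spotter
from scipy.spatial.transform import Rotation as Ro
def ray(cam,px,st=None):
    i=eyes.camera_info(cam); f=192/np.tan(np.radians(i["vertical_fov"])/2)
    d=np.array([px[0]-i["cx"],px[1]-i["cy"]])/f
    if cam=="wrist":
        r=np.hypot(*d); v=np.array([*(d/r*np.sin(r)),np.cos(r)]) if r>0 else np.array([0,0,1.])
        M=np.array(i["mount"]); R=Ro.from_quat(st["orientation"]).as_matrix()
        return R@M[:3,3]+np.array(st["tcp_pos"]), R@M[:3,:3]@v
    R=np.array(i["R"]); t=np.array(i["t"])
    v=R.T@np.array([*d,1]); return -R.T@t, v/np.linalg.norm(v)
def tri(rays):
    A=sum(np.eye(3)-np.outer(d,d) for o,d in rays); b=sum((np.eye(3)-np.outer(d,d))@o for o,d in rays)
    x=np.linalg.solve(A,b); return x,[np.linalg.norm(np.cross(x-o,d)) for o,d in rays]
def atz(r,z): o,d=r; return o+d*(z-o[2])/d[2]
E
python3 - <<'E'
from h import *
s=get_state(); print(s)
ims=[]
for c in("side","top","wrist"):
    im=eyes.capture(c); cv2.imwrite(f"pics/{c}0.png",im)
    for n in("lamp_middle","ring_mouth","tester","rack","round_lamp","carton"):
        print(c,n,[(np.round(p["at"]).tolist(),round(p["conf"],2)) for p in spotter.place_of(n,c)][:4])
for c in("side","top","wrist"): i=eyes.camera_info(c); print(c,i)
E
```

```text
{'time_s': 0.0, 'joint_pos': array([ 1.1850353 ,  0.39923482,  0.0450572 ,  1.53789366, -0.01871329,
        1.20690115, -0.05071933]), 'qd': array([ 0.00050361,  0.00020218,  0.00170271,  0.00012871,  0.00116511,
        0.00040129, -0.00102945]), 'joint_efforts': array([-8.15553940e-04, -4.75121641e+01,  1.36466224e+00, -2.54221344e+01,
        1.15273346e-02,  9.61300218e-03,  6.57949045e-06]), 'tcp_pos': array([ 183.66138849, -622.78957467,  205.13024009]), 'orientation': array([ 9.89733375e-01,  1.42922468e-01, -2.11502443e-04, -9.85050070e-04]), 'ft_force': array([-0.38936675, -1.50030044, -0.00231295]), 'wrist_torque': array([ 0.05907935, -0.01603179, -0.00976336]), 'grip_force': 0.0, 'finger_gap': 85.62945407778932}
side lamp_middle [([272.0, 249.0], 0.86), ([287.0, 204.0], 0.76), ([177.0, 185.0], 0.74), ([216.0, 208.0], 0.6)]
side ring_mouth [([307.0, 164.0], 0.71)]
side tester [([316.0, 182.0], 0.79)]
side rack []
side round_lamp [([220.0, 231.0], 0.89), ([182.0, 211.0], 0.76), ([286.0, 227.0], 0.71), ([272.0, 272.0], 0.62)]
side carton [([236.0, 192.0], 0.94), ([220.0, 230
[... 810 characters left out ...]
: 255.4407211342749, 'cy': 191.9410204889736, 'R': array([[-0.02794801, -0.99953926, -0.01183965],
       [-0.98950631,  0.02934331, -0.14147874],
       [ 0.14176097,  0.00776136, -0.98987049]]), 't': array([  33.8531072 ,  609.3733787 , 1254.60636132])}
wrist {'vertical_fov': 65.70646984690485, 'cx': 250.20658256602286, 'cy': 188.56173583859743, 'mount': array([[-1.69842881e-04, -9.49548664e-01, -3.13619682e-01,
         8.05061173e+01],
       [ 9.99999172e-01,  2.38839774e-04, -1.26469336e-03,
        -9.66668921e-01],
       [ 1.27579274e-03, -3.13619637e-01,  9.49547837e-01,
        -1.67489404e+02],
       [ 0.00000000e+00,  0.00000000e+00,  0.00000000e+00,
         1.00000000e+00]])}
```

```bash
python3 -c "
import cv2,numpy as np
a=[cv2.imread(f'pics/{c}0.png') for c in('side','top')]
cv2.imwrite('pics/m0.png',cv2.resize(np.hstack(a),(800,300)))"
```

```text
(no output)
```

View pics/m0.png

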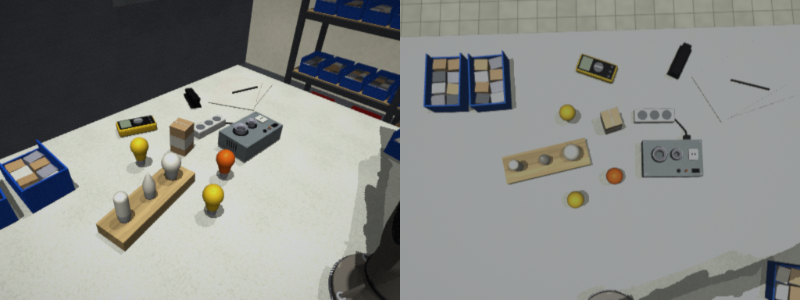

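View pics/wrist0.png

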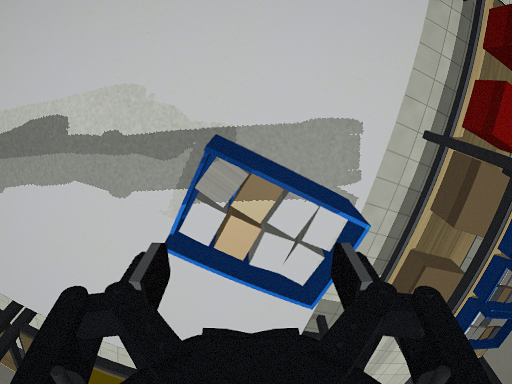

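The white round lamp is at about side (220,211) and top (220,195), at the right end of the rack. The orange and yellow ones are look-alikes. The tester is at about side (318,172), with its large ring at top (334,196).

Run:
```python
from h import *
T,_=tri([ray("side",(216,208)),ray("top",(218,194))]);print("head",T,_)
for c in("side","top"):
    im=eyes.capture(c)
    for n in("round_lamp","candle_lamp","stick_lamp","test_ring","ring_mouth","carton","tester"):
        for p in spotter.masks_of(n,c)[:5]:
            m=p["mask"].astype(np.uint8); x,y,w,h=cv2.boundingRect(m); print(c,n,round(p["conf"],2),(x,y,w,h),int(m.sum()),np.round(im[p["mask"]].mean(0)))
    for n in("candle_lamp","stick_lamp","ring_mouth"): print(c,n,[(np.round(p["at"],1).tolist(),round(p["conf"],2)) for p in spotter.place_of(n,c)][:4])
T,_=tri([ray("side",(307,164)),ray("top",(334,194))]);print("ring",T,_)
s=cv2.imread("pics/side0.png")[120:260,150:370]; t=cv2.imread("pics/top0.png")[130:270,120:410]
t=cv2.resize(t,(800,386))
cv2.imwrite("pics/c1.png",t)
s=cv2.resize(s,(800,509));cv2.imwrite("pics/c2.png",s)
```

```text
head [601.24206054 119.25309564  94.48740273] [np.float64(1.4909788109358797), np.float64(1.4909788109359674)]
side round_lamp 0.97 (277, 191, 24, 38) 616 [ 26.  73. 146.]
side round_lamp 0.93 (166, 175, 24, 37) 610 [ 40. 128. 145.]
side round_lamp 0.92 (206, 195, 27, 35) 673 [145. 152. 153.]
side round_lamp 0.78 (259, 235, 28, 41) 767 [ 35. 136. 155.]
side round_lamp 0.71 (182, 223, 17, 32) 408 [121. 130. 132.]
side candle_lamp 0.88 (182, 222, 17, 33) 437 [122. 131. 133.]
side stick_lamp 0.57 (145, 245, 23, 41) 703 [124. 131. 132.]
side test_ring 0.68 (300, 157, 18, 15) 206 [106.  98.  97.]
side ring_mouth 0.65 (299, 156, 19, 16) 221 [108. 101.  99.]
side carton 0.96 (217, 151, 31, 49) 1269 [ 78.  98. 112.]
side tester 0.8 (248, 143, 114, 63) 3939 [98. 98. 93.]
side candle_lamp [([191.6, 259.8], 0.79)]
side stick_lamp [([158.5, 285.5], 0.7)]
side ring_mouth [([307.9, 162.9], 0.46), ([189.5, 258.5], 0.4)]
top round_lamp 0.9 (204, 133, 21, 21) 327 [ 49. 128. 139.]
top round_lamp 0.68 (263, 214, 21, 21) 333 [ 40.  83. 140.]
top round_lamp 0.62 (209, 184, 21, 21) 353 [135. 142. 141.]
top round_lamp 0.56 (214, 244, 22, 22) 391 [ 52. 125. 136.]
top candle_lamp 0.52 (178, 197, 14, 13) 143 [ 90.  98. 100.]
top stick_lamp 0.6 (140, 204, 18, 15) 207 [110. 116. 115.]
top test_ring 0.78 (323, 187, 19, 19) 233 [105. 101.  99.]
top test_ring 0.27 (208, 184, 23, 21) 368 [133. 140. 139.]
top ring_mouth 0.47 (323, 186, 19, 20) 249 [104. 100.  97.]
top carton 0.84 (256, 137, 30, 34) 727 [ 98. 120. 127.]
top carton 0.54 (178, 197, 14, 14) 140 [ 91.  99. 101.]
top tester 0.72 (299, 138, 90, 89) 4818 [113. 112. 107.]
top tester 0.66 (325, 188, 17, 18) 179 [106. 102. 100.]
top candle_lamp [([188.7, 202.7], 0.65)]
top stick_lamp [([332.6, 195.7], 0.51), ([155.6, 214.2], 0.48)]
top ring_mouth [([333.2, 196.3], 0.6)]
ring [ 592.80528578 -200.806197     76.80242014] [np.float64(0.4344992760584227), np.float64(0.4344992760584821)]
```

View pics/c1.png

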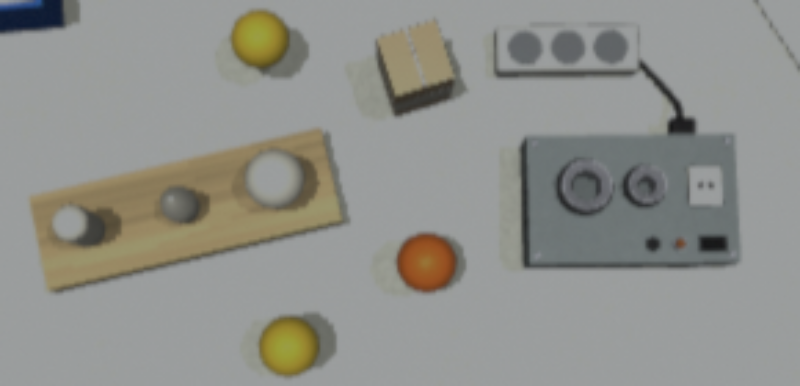

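View pics/c2.png

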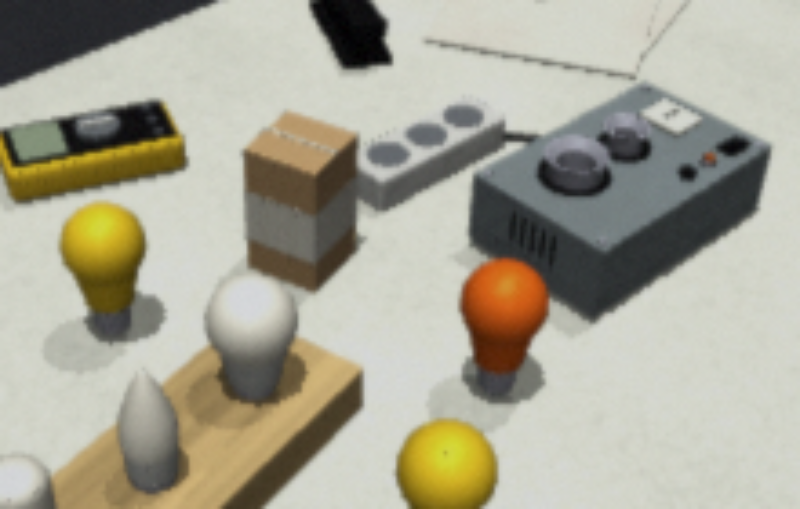

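```bash
cat >> h.py <<'E'
def plan(p,yaw,n,st=None):
    """n equal rows from the present pose to TCP p pointing down with tool y at world angle yaw (deg, mod 180)"""
    st=st or get_state(); R0=Ro.from_quat(st["orientation"])
    def tgt(a): a=np.radians(a); y=np.array([np.cos(a),np.sin(a),0]); z=np.array([0,0,-1.]); return Ro.from_matrix(np.c_[np.cross(y,z),y,z])
    R=min([tgt(yaw),tgt(yaw+180)],key=lambda r:(R0.inv()*r).magnitude())
    w=(R0.inv()*R).as_rotvec()/n
    S=sum(Ro.from_rotvec(w*k).as_matrix() for k in range(n))
    v=np.linalg.solve(S,R0.as_matrix().T@(np.array(p)-st["tcp_pos"]))
    print("n",n,"twist",np.round(np.degrees(w),2),"linear cm",np.round(v/10,3))
E
python3 - <<'E'
from h import *
L,e=tri([ray("side",(219.3,208.3)),ray("top",(219.3,194.3))]);print("head",L,e, atz(ray("top",(219.3,194.3)),94),atz(ray("side",(219.3,208.3)),94))
K,e=tri([ray("side",(308,163)),ray("top",(332.3,196.5))]);print("ring",K,e,atz(ray("top",(332.3,196.5)),90),atz(ray("side",(308,163)),90))
stk=atz(ray("top",(146,211)),131); print("stick",stk)
c=atz(ray("top",(271,153)),112);print("carton",c)
g=lambda x,y:atz(ray("top",(120+x/2.759,130+y/2.759)),70)
print("tester corners",g(525,137),g(736,137),g(738,265),g(524,266))
s=get_state();print(s["time_s"],s["tcp_pos"],Ro.from_quat(s["orientation"]).as_matrix())
plan([590,-200,230],0,14)
E
```

```text
head [598.89098007 114.27955153  92.66290314] [np.float64(0.7936261180434712), np.float64(0.7936261180434461)] [599.28886262 114.71307225  94.        ] [597.00232145 114.78401023  94.        ]
ring [ 584.82989664 -193.95325897   87.27656908] [np.float64(0.2156295023968118), np.float64(0.21562950239677414)] [ 584.65917328 -193.39258549   90.        ] [ 582.27941408 -190.69523171   90.        ]
stick [555.33262337 305.8002063  131.        ]
carton [706.05943258 -29.56895008 112.        ]
tester corners [ 636.37208939 -137.80780299   70.        ] [ 630.00094546 -350.31465955   70.        ] [ 501.06101206 -343.45857574   70.        ] [ 506.17643658 -130.96042056   70.        ]
2.15 [ 183.90022955 -623.48328798  206.23788015] [[ 9.59131694e-01  2.82960058e-01 -6.20646992e-06]
 [ 2.82960055e-01 -9.59131688e-01 -1.08491556e-04]
 [-3.66515989e-05  1.02301507e-04 -9.99999994e-01]]
n 14 twist [ 0.    0.   -5.25] linear cm [ 4.479  0.344 -0.17 ]
```

>>> servo_tool --deltas '[{"twist": [0,0,-5.25],"linear": [4.48,0.344,-0.17],"jaw": 1},{"twist": [0,0,-5.25],"linear": [4.48,0.344,-0.17],"jaw": 1},{"twist": [0,0,-5.25],"linear": [4.48,0.344,-0.17],"jaw": 1},{"twist": [0,0,-5.25],"linear": [4.48,0.344,-0.17],"jaw": 1},{"twist": [0,0,-5.25],"linear": [4.48,0.344,-0.17],"jaw": 1},{"twist": [0,0,-5.25],"linear": [4.48,0.344,-0.17],"jaw": 1},{"twist": [0,0,-5.25],"linear": [4.48,0.344,-0.17],"jaw": 1},{"twist": [0,0,-5.25],"linear": [4.48,0.344,-0.17],"jaw": 1},{"twist": [0,0,-5.25],"linear": [4.48,0.344,-0.17],"jaw": 1},{"twist": [0,0,-5.25],"linear": [4.48,0.344,-0.17],"jaw": 1}]'

```text
time_s: 3.15
tcp_pos: [537.7, -369.1, 223.3]
orientation: [0.823, 0.567, 0.0, 0.0]
ft_force: [0.2, 0.0, -1.1]
finger_gap: 85.6
grip_force: 0.0
```

>>> servo_tool --deltas '[{"twist": [0,0,-5.25],"linear": [4.48,0.344,-0.17],"jaw": 1},{"twist": [0,0,-5.25],"linear": [4.48,0.344,-0.17],"jaw": 1},{"twist": [0,0,-5.25],"linear": [4.48,0.344,-0.17],"jaw": 1},{"twist": [0,0,-5.25],"linear": [4.48,0.344,-0.17],"jaw": 1},{"twist": [0,0,0],"linear": [0,0,0],"jaw": 1},{"twist": [0,0,0],"linear": [0,0,0],"jaw": 1},{"twist": [0,0,0],"linear": [0,0,0],"jaw": 1},{"twist": [0,0,0],"linear": [0,0,0],"jaw": 1},{"twist": [0,0,0],"linear": [0,0,0],"jaw": 1},{"twist": [0,0,0],"linear": [0,0,0],"jaw": 1}]'

```text
time_s: 4.15
tcp_pos: [590.2, -201.0, 229.9]
orientation: [0.708, 0.706, -0.0, -0.0]
ft_force: [-0.6, -0.5, 0.5]
finger_gap: 85.4
grip_force: 0.0
```

Run:
```python
from h import *
s=get_state(); print(s["time_s"],s["tcp_pos"],s["joint_pos"],np.abs(s["qd"]).max())
im=eyes.capture("wrist"); cv2.imwrite("pics/w1.png",im)
for f in (spotter.place_of,spotter.masks_of):
  for p in f("ring_mouth","wrist")[:3]: print(p["at"],p["conf"],atz(ray("wrist",p["at"],s),90), cv2.boundingRect(p["mask"].astype(np.uint8)) if "mask" in p else "")
plan([598,114.5,210],13,8)
```

```text
4.15 [ 590.1568084  -200.97076217  229.886384  ] [ 0.56444693  0.35564494 -0.40128125  1.56353665  0.14394975  1.25185097
  0.13768285] 0.0072317312991741585
[246.3, 162.6] 0.75 [ 585.55412296 -191.62118398   90.        ] 
[241.4, 167.6] 0.89 [ 580.29698922 -197.07722959   90.        ] (223, 141, 46, 45)
n 8 twist [-0.    0.   -1.64] linear cm [3.915 0.483 0.249]
```

View pics/w1.png

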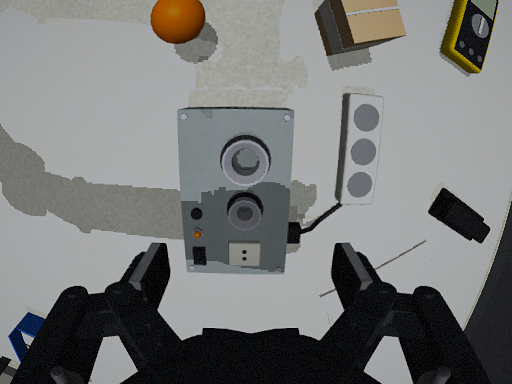

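The wrist picture shows the large ring's mouth centred at about (245,162), which gives roughly (585,−191) at z 90. That agrees with the other views. Next I go over the lamp.

>>> servo_tool --deltas '[{"twist": [0,0,-1.64],"linear": [3.915,0.483,0.249],"jaw": 1},{"twist": [0,0,-1.64],"linear": [3.915,0.483,0.249],"jaw": 1},{"twist": [0,0,-1.64],"linear": [3.915,0.483,0.249],"jaw": 1},{"twist": [0,0,-1.64],"linear": [3.915,0.483,0.249],"jaw": 1},{"twist": [0,0,-1.64],"linear": [3.915,0.483,0.249],"jaw": 1},{"twist": [0,0,-1.64],"linear": [3.915,0.483,0.249],"jaw": 1},{"twist": [0,0,-1.64],"linear": [3.915,0.483,0.249],"jaw": 1},{"twist": [0,0,-1.64],"linear": [3.915,0.483,0.249],"jaw": 1},{"twist": [0,0,0],"linear": [0,0,0],"jaw": 1},{"twist": [0,0,0],"linear": [0,0,0],"jaw": 1}]'

```text
time_s: 5.3
tcp_pos: [597.6, 116.1, 210.1]
orientation: [0.621, 0.784, -0.0, 0.0]
ft_force: [-0.0, -0.5, -0.2]
finger_gap: 85.7
grip_force: 0.0
```

Run:
```python
from h import *
s=get_state(); print(s["time_s"],s["tcp_pos"],s["joint_pos"],np.abs(s["qd"]).max())
im=eyes.capture("wrist"); cv2.imwrite("pics/w2.png",im)
for n in("lamp_middle","round_lamp"):
 for f in (spotter.place_of,spotter.masks_of):
  for p in f(n,"wrist")[:4]: print(n,p["at"],p["conf"],atz(ray("wrist",p["at"],s),94), cv2.boundingRect(p["mask"].astype(np.uint8)) if "mask" in p else "")
for z in(200,110,68): plan([598,114.5,z],13,4)
```

```text
5.3 [597.57900106 116.0923748  210.07132918] [ 0.17357184  0.36421799 -0.5662605   1.6224295   0.205457    1.21498586
 -0.20428715] 0.045558937440247256
lamp_middle [103.8, 149.4] 0.96 [440.36693462 111.63572002  94.        ] 
lamp_middle [378.7, 190.5] 0.76 [734.91683183 134.02524706  94.        ] 
lamp_middle [155.4, 270.0] 0.74 [514.24833006 -19.50804994  94.        ] 
lamp_middle [252.4, 177.9] 0.65 [599.68314611 115.96779348  94.        ] 
lamp_middle [103.4, 149.4] 0.91 [439.87945689 111.54252573  94.        ] (80, 124, 58, 53)
lamp_middle [253.9, 176.8] 0.72 [600.86826432 117.41292838  94.        ] (222, 148, 60, 59)
lamp_middle [378.3, 192.0] 0.69 [735.07151321 132.31457052  94.        ] (350, 165, 54, 51)
lamp_middle [173.6, 260.1] 0.55 [534.57798492   0.89769198  94.        ] (161, 235, 21, 58)
round_lamp [133.2, 141.4] 0.94 [473.25494127 126.48785811  94.        ] 
round_lamp [250.3, 161.3] 0.85 [593.79036781 131.94533471  94.        ] 
round_lamp [356.5, 174.0] 0.8 [703.31365456 145.10887229  94.        ] 
round_lamp [169.0, 241.2] 0.64 [526.54090324  24.29370855  94.        ] 
round_lamp [251.9, 178.0] 0.94 [599.22263649 115.75331688  94.        ] (222, 147, 60, 61)
round_lamp [107.3, 151.2] 0.86 [444.81054688 110.52164737  94.        ] (81, 123, 57, 54)
round_lamp [378.8, 189.1] 0.7 [734.44850361 135.54147679  94.        ] (350, 164, 55, 53)
round_lamp [171.5, 257.0] 0.67 [531.69048413   4.41534771  94.        ] (161, 235, 20, 56)
n 4 twist [-0.    0.01 -0.03] linear cm [0.039 0.003 0.25 ]
n 4 twist [-0.    0.01 -0.03] linear cm [0.04  0.003 2.5  ]
n 4 twist [-0.    0.01 -0.03] linear cm [4.10e-02 3.00e-03 3.55e+00]
```

View pics/w2.png

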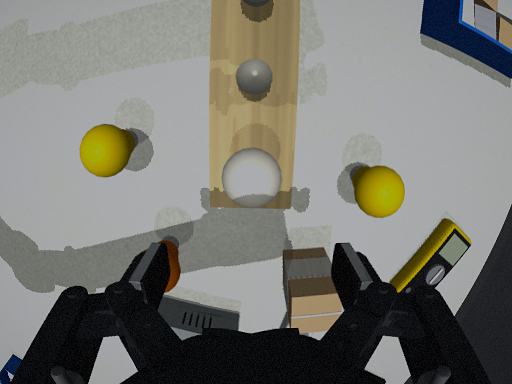

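>>> servo_tool --deltas '[{"twist": [0,0,0],"linear": [-0.1,0.1,3.0],"jaw": 1},{"twist": [0,0,0],"linear": [0,0,3.0],"jaw": 1},{"twist": [0,0,0],"linear": [0,0,3.0],"jaw": 1},{"twist": [0,0,0],"linear": [0,0,2.5],"jaw": 1},{"twist": [0,0,0],"linear": [0,0,1.65],"jaw": 1},{"twist": [0,0,0],"linear": [0,0,1.0],"jaw": 1},{"twist": [0,0,0],"linear": [0,0,0],"jaw": 1},{"twist": [0,0,0],"linear": [0,0,0],"jaw": -1},{"twist": [0,0,0],"linear": [0,0,0],"jaw": -1},{"twist": [0,0,0],"linear": [0,0,0],"jaw": -1}]'

```text
time_s: 6.55
tcp_pos: [600.3, 114.5, 70.8]
orientation: [0.622, 0.783, 0.001, 0.001]
ft_force: [-1.4, 0.1, 5.9]
finger_gap: 54.1
grip_force: 60.9
```

Run:
```python
from h import *
s=get_state(); print(s["time_s"],s["tcp_pos"],s["finger_gap"],s["grip_force"],s["ft_force"],s["wrist_torque"])
w=eyes.capture("wrist")[150:384,130:380]; d=eyes.capture("side")[130:250,160:290]
w=cv2.resize(w,(400,374)); d=cv2.resize(d,(400,374)); cv2.imwrite("pics/g.png",np.hstack([d,w]))
```

```text
6.55 [600.3309603  114.46900162  70.81870342] 54.135630557993046 60.93813764848164 [-1.4305502   0.10387572  5.92175323] [-0.14630952  0.36269599 -0.01822759]
```

View pics/g.png

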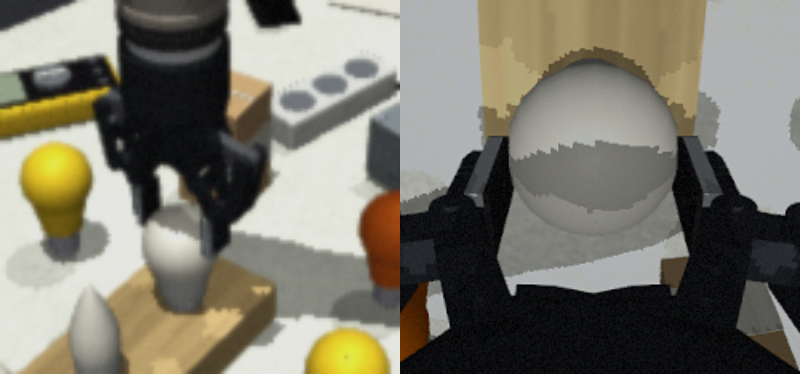

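Run:
```python
from h import *
s=get_state(); R=Ro.from_quat(s["orientation"]).as_matrix(); t=s["tcp_pos"]
print("lamp",atz(ray("wrist",(250.6,240.7),s),94))
i=eyes.camera_info("side"); f=192/np.tan(np.radians(i["vertical_fov"])/2)
for sg in(-1,1):
  for b in(0,6,12,18,24,30,36):
    X=R@np.array([0,sg*30,-b])+t; c=i["R"]@X+i["t"]; u=c[:2]/c[2]*f+[i["cx"],i["cy"]]
    M=np.array(i["R"]); 
    print(sg,b,np.round(X),"crop px",np.round((u-[160,130])*[400/130,374/120]))
i=eyes.camera_info("wrist"); M=np.array(i["mount"]);f=192/np.tan(np.radians(i["vertical_fov"])/2)
for sg in(-1,1):
  for x in(-11,11):
   for b in(6,18,30):
    c=M[:3,:3].T@(np.array([x,sg*28,-b])-M[:3,3]); th=np.arctan2(np.hypot(c[0],c[1]),c[2]); u=f*th*c[:2]/np.hypot(c[0],c[1])+[i["cx"],i["cy"]]
    print("w",sg,x,b,np.round((u-[130,150])*1.6))
```

```text
lamp [599.48076438 118.31572168  94.        ]
-1 0 [571. 108.  71.] crop px [213. 280.]
-1 6 [571. 108.  77.] crop px [213. 274.]
-1 12 [571. 108.  83.] crop px [212. 268.]
-1 18 [571. 108.  89.] crop px [212. 262.]
-1 24 [571. 108.  95.] crop px [212. 256.]
-1 30 [571. 108. 101.] crop px [212. 250.]
-1 36 [571. 108. 107.] crop px [212. 244.]
1 0 [630. 121.  71.] crop px [150. 250.]
1 6 [630. 121.  77.] crop px [150. 244.]
1 12 [630. 121.  83.] crop px [149. 238.]
1 18 [629. 121.  89.] crop px [149. 232.]
1 24 [629. 121.  95.] crop px [149. 226.]
1 30 [629. 121. 101.] crop px [148. 220.]
1 36 [629. 121. 107.] crop px [148. 214.]
w -1 -11 6 [121. 157.]
w -1 -11 18 [117. 173.]
w -1 -11 30 [112. 191.]
w -1 11 6 [118. 106.]
w -1 11 18 [113. 120.]
w -1 11 30 [107. 135.]
w 1 -11 6 [264. 157.]
w 1 -11 18 [268. 173.]
w 1 -11 30 [273. 191.]
w 1 11 6 [268. 106.]
w 1 11 18 [273. 120.]
w 1 11 30 [278. 135.]
```

The fingers closed above the ball's equator: the gap is 54 mm instead of 60, the force pushes the tool up, and the tips show near z 100. I'll reopen, go about 22 mm lower and grip again.

>>> servo_tool --deltas '[{"twist": [0,0,0],"linear": [0,0,0],"jaw": 1},{"twist": [0,0,0],"linear": [0,0,0],"jaw": 1},{"twist": [0,0,0],"linear": [0.1,0,0],"jaw": 1},{"twist": [0,0,0],"linear": [0,0,0.8],"jaw": 1},{"twist": [0,0,0],"linear": [0,0,0.8],"jaw": 1},{"twist": [0,0,0],"linear": [0,0,0.6],"jaw": 1},{"twist": [0,0,0],"linear": [0,0,0],"jaw": -1},{"twist": [0,0,0],"linear": [0,0,0],"jaw": -1},{"twist": [0,0,0],"linear": [0,0,0],"jaw": -1},{"twist": [0,0,0],"linear": [0,0,0],"jaw": -1}]'

```text
time_s: 7.65
tcp_pos: [599.1, 115.1, 46.8]
orientation: [0.622, 0.783, 0.0, 0.0]
ft_force: [-0.9, -0.9, -0.8]
finger_gap: 56.7
grip_force: 63.7
```

Run:
```python
from h import *
s=get_state(); print(s["time_s"],s["tcp_pos"],s["finger_gap"],s["grip_force"],s["ft_force"],s["wrist_torque"])
w=eyes.capture("wrist")[150:384,130:380]; d=eyes.capture("side")[130:250,160:290]
w=cv2.resize(w,(400,374)); d=cv2.resize(d,(400,374)); cv2.imwrite("pics/g2.png",np.hstack([d,w]))
```

```text
7.65 [599.05331923 115.06771632  46.76848543] 56.71193515678641 63.696442977525294 [-0.8657535  -0.94683964 -0.82877231] [0.00638517 0.03843996 0.01181791]
```

View pics/g2.png

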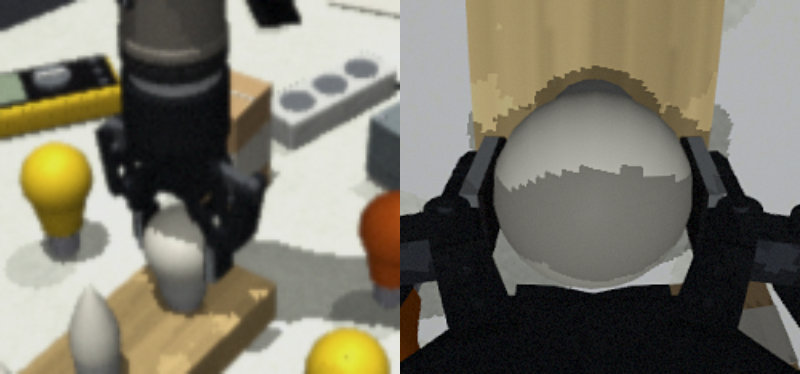

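Pads now overlap the equator with no side load. The lamp is upright, with its head centred at about (180,245) in the left crop. Next I lift it and start towards the tester.

>>> servo_tool --deltas '[{"twist": [0,0,0],"linear": [0,0,-1],"jaw": -1},{"twist": [0,0,0],"linear": [0,0,-2],"jaw": -1},{"twist": [0,0,0],"linear": [0,0,-2.5],"jaw": -1},{"twist": [0,0,0],"linear": [0,0,-2.5],"jaw": -1},{"twist": [0,0,0],"linear": [0,0,-2],"jaw": -1},{"twist": [0,0,0],"linear": [-1,-0.3,-1],"jaw": -1},{"twist": [0,0,0],"linear": [-2.5,-0.7,0],"jaw": -1},{"twist": [0,0,0],"linear": [-3,-0.86,0],"jaw": -1},{"twist": [0,0,0],"linear": [-3,-0.86,0],"jaw": -1},{"twist": [0,0,0],"linear": [-3,-0.86,0],"jaw": -1}]'

```text
time_s: 8.75
tcp_pos: [591.4, -17.1, 156.4]
orientation: [0.622, 0.783, -0.001, -0.0]
ft_force: [0.1, -0.4, -0.0]
finger_gap: 56.9
grip_force: 64.2
```

Run:
```python
from h import *
s=get_state(); print(s["time_s"],s["tcp_pos"],s["finger_gap"],s["grip_force"],s["ft_force"])
plan([584,-192,157],13.1,8)
```

```text
8.75 [591.43807672 -17.14867586 156.37393054] 56.87318565055268 64.1854876675643 [ 0.09771346 -0.44619156 -0.0185734 ]
n 8 twist [-0.01  0.   -0.01] linear cm [-2.108 -0.584 -0.007]
```

>>> servo_tool --deltas '[{"twist": [0,0,0],"linear": [-3,-0.83,0],"jaw": -1},{"twist": [0,0,0],"linear": [-3,-0.83,0],"jaw": -1},{"twist": [0,0,0],"linear": [-3,-0.83,0],"jaw": -1},{"twist": [0,0,0],"linear": [-3,-0.83,0],"jaw": -1},{"twist": [0,0,0],"linear": [-2.5,-0.7,0],"jaw": -1},{"twist": [0,0,0],"linear": [-1.5,-0.4,0],"jaw": -1},{"twist": [0,0,0],"linear": [-0.9,-0.25,0],"jaw": -1},{"twist": [0,0,0],"linear": [0,0,0],"jaw": -1},{"twist": [0,0,0],"linear": [0,0,0],"jaw": -1},{"twist": [0,0,0],"linear": [0,0,0],"jaw": -1}]'

```text
time_s: 9.75
tcp_pos: [585.2, -187.9, 156.7]
orientation: [0.621, 0.784, 0.0, -0.0]
ft_force: [-0.0, -0.5, -0.9]
finger_gap: 57.2
grip_force: 64.2
```

Run:
```python
from h import *
s=get_state(); print(s["time_s"],s["tcp_pos"],s["finger_gap"],s["grip_force"],s["ft_force"])
d=eyes.capture("side"); w=eyes.capture("wrist")
for n in("round_lamp","test_ring"):
 for c in("side","wrist"):
  eyes.capture(c) if 0 else None
  for p in spotter.masks_of(n,c)[:5]: print(n,c,round(p["conf"],2),np.round(p["at"]),cv2.boundingRect(p["mask"].astype(np.uint8)))
  for p in spotter.place_of("lamp_middle" if n=="round_lamp" else "ring_mouth",c)[:5]: print(" pt",c,round(p["conf"],2),np.round(p["at"],1))
cv2.imwrite("pics/r.png",np.hstack([cv2.resize(d[90:210,240:370],(400,374)),cv2.resize(w[100:320,130:380],(400,374))]))
plan([584,-192,150],13.1,4)
```

```text
9.75 [ 585.23488762 -187.90537973  156.66579544] 57.16880548993386 64.18297556228936 [-0.04138435 -0.46453359 -0.92859253]
round_lamp side 0.82 [310. 129.] (301, 114, 21, 40)
round_lamp side 0.73 [274. 250.] (259, 234, 28, 41)
round_lamp side 0.64 [179. 189.] (167, 175, 23, 38)
round_lamp side 0.62 [287. 209.] (277, 191, 24, 38)
 pt side 0.85 [178.6 188.6]
 pt side 0.76 [309.9 129. ]
 pt side 0.61 [271.9 250. ]
 pt side 0.6 [289.3 201.6]
round_lamp wrist 0.74 [207.  10.] (171, 0, 71, 28)
round_lamp wrist 0.72 [251. 268.] (188, 193, 125, 138)
 pt wrist 0.79 [248.6 268.2]
test_ring side 0.64 [307. 164.] (300, 157, 18, 14)
 pt side 0.5 [308.2 162.4]
test_ring wrist 0.73 [244. 179.] (218, 168, 60, 45)
 pt wrist 0.7 [249.9 196. ]
n 4 twist [-0.    0.   -0.01] linear cm [-0.044 -0.033  0.165]
```

View pics/r.png

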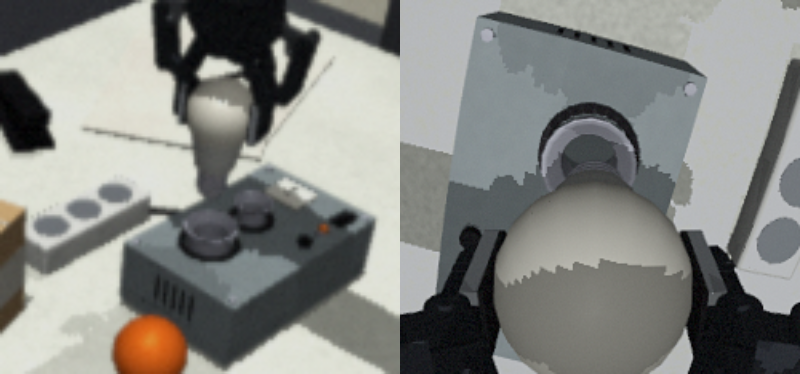

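Run:
```python
from h import *
s=get_state(); t=s["tcp_pos"]
i=eyes.camera_info("side"); f=192/np.tan(np.radians(i["vertical_fov"])/2)
def pr(X): c=i["R"]@np.array(X)+i["t"]; return np.round(c[:2]/c[2]*f+[i["cx"],i["cy"]],1)
print("pred head",pr([t[0],t[1],204]),"pred origin",pr([t[0],t[1],126]), "per mm x",pr([t[0]+10,t[1],126]),"y",pr([t[0],t[1]+10,126]),"z",pr([t[0],t[1],136]))
print("pred ring",pr([584,-192,90]))
print("wrist ring",atz(ray("wrist",(248.1,192.9),s),90),"wrist ball",atz(ray("wrist",(250.6,264.6),s),204))
print("side ball",atz(ray("side",(312.2,127.5)),204),"side origin",atz(ray("side",(308.2,151.6)),126))
```

```text
pred head [312.2 125.9] pred origin [308.6 151.6] per mm x [305.8 150.2] y [306.3 153. ] z [309.1 148.5]
pred ring [307.8 162.6]
wrist ring [ 582.88839118 -189.70961945   90.        ] wrist ball [ 584.10062656 -186.12844073  204.        ]
side ball [ 579.48612254 -183.3297771   204.        ] side origin [ 585.79197849 -189.24859803  126.        ]
```

>>> servo_tool --deltas '[{"twist": [0,0,0],"linear": [-0.33,-0.2,0],"jaw": -1},{"twist": [0,0,0],"linear": [0,0,1],"jaw": -1},{"twist": [0,0,0],"linear": [0,0,1],"jaw": -1},{"twist": [0,0,0],"linear": [0,0,1],"jaw": -1},{"twist": [0,0,0],"linear": [0,0,0.8],"jaw": -1},{"twist": [0,0,0],"linear": [0,0,0.8],"jaw": -1},{"twist": [0,0,0],"linear": [0,0,0.8],"jaw": -1},{"twist": [0,0,0],"linear": [0,0,0.6],"jaw": -1},{"twist": [0,0,0],"linear": [0,0,0],"jaw": -1},{"twist": [0,0,0],"linear": [0,0,0],"jaw": -1}]'

```text
time_s: 11.25
tcp_pos: [583.8, -193.7, 96.6]
orientation: [0.622, 0.783, 0.0, 0.0]
ft_force: [-0.3, -0.1, -0.8]
finger_gap: 56.8
grip_force: 64.2
```

Run:
```python
from h import *
s=get_state(); print(s["time_s"],s["tcp_pos"],s["finger_gap"],s["grip_force"],s["ft_force"],s["wrist_torque"])
d=eyes.capture("side"); w=eyes.capture("wrist")
cv2.imwrite("pics/r2.png",np.hstack([cv2.resize(d[100:200,260:370],(400,374)),cv2.resize(w[100:320,130:380],(400,374))]))
```

```text
11.25 [ 583.82405487 -193.71333788   96.63445604] 56.786558985011574 64.18718413682655 [-0.34096356 -0.06980894 -0.82801814] [0.04304375 0.04679727 0.05844141]
```

View pics/r2.png

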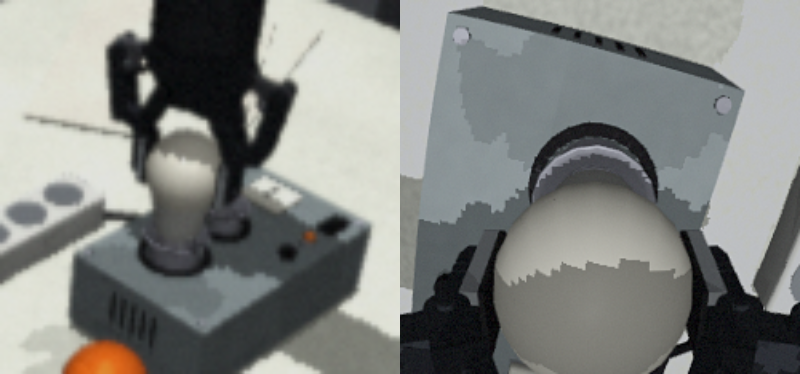

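The lamp's cap is inside the ring mouth, upright and with no side force. I'll press on in small steps and watch the force.

>>> servo_tool --deltas '[{"twist": [0,0,0],"linear": [0.1,0,0],"jaw": -1},{"twist": [0,0,0],"linear": [0,0,0.3],"jaw": -1},{"twist": [0,0,0],"linear": [0,0,0.3],"jaw": -1},{"twist": [0,0,0],"linear": [0,0,0.3],"jaw": -1},{"twist": [0,0,0],"linear": [0,0,0.2],"jaw": -1},{"twist": [0,0,0],"linear": [0,0,0.2],"jaw": -1},{"twist": [0,0,0],"linear": [0,0,0.2],"jaw": -1},{"twist": [0,0,0],"linear": [0,0,0.2],"jaw": -1},{"twist": [0,0,0],"linear": [0,0,0],"jaw": -1},{"twist": [0,0,0],"linear": [0,0,0],"jaw": -1}]'

```text
time_s: 12.35
tcp_pos: [584.2, -193.8, 80.8]
orientation: [0.622, 0.783, -0.0, 0.001]
ft_force: [-1.5, -2.3, 7.3]
finger_gap: 57.2
grip_force: 64.9
```

Run:
```python
from h import *
s=get_state(); print(s["time_s"],s["tcp_pos"],s["finger_gap"],s["grip_force"],s["ft_force"],s["wrist_torque"])
```

```text
12.35 [ 584.16700426 -193.79242711   80.7869268 ] 57.208710979892594 64.91750370478258 [-1.54387195 -2.27748259  7.25235522] [-0.29398129  0.38061921  0.03456114]
```

>>> servo_tool --deltas '[{"twist": [0,0,0],"linear": [-0.1,-0.05,0.15],"jaw": -1},{"twist": [0,0,0],"linear": [0,0,0.15],"jaw": -1},{"twist": [0,0,0],"linear": [0,0,0.15],"jaw": -1},{"twist": [0,0,0],"linear": [0,0,0.15],"jaw": -1},{"twist": [0,0,0],"linear": [0,0,0.1],"jaw": -1},{"twist": [0,0,0],"linear": [0,0,0.1],"jaw": -1},{"twist": [0,0,0],"linear": [0,0,0.1],"jaw": -1},{"twist": [0,0,0],"linear": [0,0,0],"jaw": -1},{"twist": [0,0,0],"linear": [0,0,0],"jaw": -1},{"twist": [0,0,0],"linear": [0,0,0],"jaw": -1}]'

```text
time_s: 13.35
tcp_pos: [584.5, -194.6, 72.9]
orientation: [0.622, 0.783, 0.0, 0.002]
ft_force: [-2.0, -1.1, 12.0]
finger_gap: 57.1
grip_force: 65.3
```

>>> servo_tool --deltas '[{"twist": [0,0,0],"linear": [0,0,0.05],"jaw": -1},{"twist": [0,0,0],"linear": [0,0,0.05],"jaw": -1},{"twist": [0,0,0],"linear": [0,0,0.05],"jaw": -1},{"twist": [0,0,0],"linear": [0,0,0.05],"jaw": -1},{"twist": [0,0,0],"linear": [0,0,0],"jaw": -1},{"twist": [0,0,0],"linear": [0,0,0],"jaw": -1},{"twist": [0,0,0],"linear": [0,0,0],"jaw": -1},{"twist": [0,0,0],"linear": [0,0,0],"jaw": -1},{"twist": [0,0,0],"linear": [0,0,0],"jaw": -1},{"twist": [0,0,0],"linear": [0,0,0],"jaw": -1}]'

```text
time_s: 14.35
tcp_pos: [584.5, -194.7, 71.1]
orientation: [0.622, 0.783, 0.0, 0.002]
ft_force: [-3.5, -0.8, 12.7]
finger_gap: 56.7
grip_force: 65.4
```

Still on the spring slope, about 1 mm from the stop. One more small step.

>>> servo_tool --deltas '[{"twist": [0,0,0],"linear": [0,0,0.05],"jaw": -1},{"twist": [0,0,0],"linear": [0,0,0.05],"jaw": -1},{"twist": [0,0,0],"linear": [0,0,0.05],"jaw": -1},{"twist": [0,0,0],"linear": [0,0,0],"jaw": -1},{"twist": [0,0,0],"linear": [0,0,0],"jaw": -1},{"twist": [0,0,0],"linear": [0,0,0],"jaw": -1},{"twist": [0,0,0],"linear": [0,0,0],"jaw": -1},{"twist": [0,0,0],"linear": [0,0,0],"jaw": -1},{"twist": [0,0,0],"linear": [0,0,0],"jaw": -1},{"twist": [0,0,0],"linear": [0,0,0],"jaw": -1}]'

```text
time_s: 15.35
tcp_pos: [584.6, -194.8, 70.6]
orientation: [0.622, 0.783, -0.0, 0.002]
ft_force: [-5.1, -0.7, 18.1]
finger_gap: 57.0
grip_force: 66.0
```

Run:
```python
from h import *
s=get_state(); print(s["time_s"],s["tcp_pos"],s["finger_gap"],s["grip_force"],s["ft_force"],s["wrist_torque"],s["joint_pos"])
d=eyes.capture("side"); w=eyes.capture("wrist")
cv2.imwrite("pics/r3.png",np.hstack([cv2.resize(d[100:200,260:370],(400,374)),cv2.resize(w[100:320,130:380],(400,374))]))
```

```text
15.35 [ 584.60947431 -194.82942864   70.64409664] 56.95487867629161 66.00273398682475 [-5.08589642 -0.67785773 18.11845278] [-0.02017453  1.04061966  0.04414343] [ 0.57728023  0.49479214 -0.43056781  1.74908431  0.24881738  0.94830094
  0.27395773]
```

View pics/r3.png

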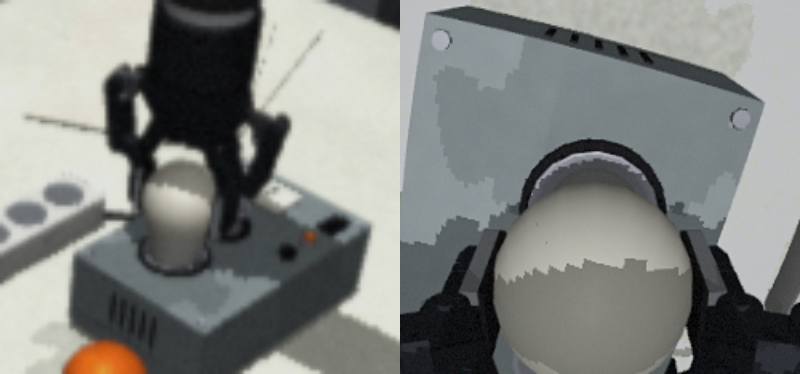

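The force rose sharply from 12.7 to 18.1 N over the last 0.5 mm, so the ring is at its stop. In the picture it is nearly flush with the panel, with the lamp upright in it and still gripped. I'm handing it in.

```bash
python3 -c "
from station import job_done; print(job_done())"
```

```text
the job is handed in; nothing more can be done
None
```

I took the round lamp out of the rack and set it upright in the larger sprung ring, then pressed the ring to its stop with about 18 N; I handed the job in at about 15.5 s with the gripper still holding the lamp down.

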